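# Unhook the colour-sample board from its counter holder

## Task

The white colour-sample board is caught in its counter holder: the hook under it sits behind the orange front lip, its rear edge is under the red hood, and a steel guard bar passes over it. Tilt its handle end up by feel until the hook clears the lip without jamming against the guard bar, draw the board out forwards through the gap between lip and bar, and gently set it down in the middle of the blue mat, colours up, lengthwise along the mat with the handle away from the robot. Never force it in the holder, and leave the stock on the counter, also the tin on the mat, where it is.

Things in the scene. Friction and masses are not known exactly. Their poses are not given: they have to be found in the camera images.
- board: White board, 12 coloured discs on top, loose, 0.10 to 0.18 kg. Origin on the plate's underside on its centre line; +x to the handle end, z up. Plate 6 mm thick, x=-65 to 106 mm, 76 mm wide up to x=44 mm, then 40 mm. Starts level in the holder, axes along the holder's within 1 degree, origin within 2 mm of the point 55 mm above the holder's origin.
- handle (a point): Grasp point in the board's black upright grip fin: board x=88 mm, z=32 mm. The fin is 12 mm thick across y, 34 mm long (x=71 to 105 mm), z=6 to 46 mm.
- hook (a point): Middle of the lower edge of the board's yellow hook: board x=38 mm, z=-32 mm. The hook is a cross plate 70 mm wide, x=36 to 40 mm, hanging 32 mm below the plate. Set down on a flat surface, the board rests on its rear edge and this hook, handle end up by 0.31 rad, its origin 20 mm above the surface.
- tail (a point): Middle of the board's rear lower edge: board x=-65 mm, z=0. The handle end is tilted up about this edge.
- holder: Black counter holder, fixed. Origin at counter level, z up, +x forwards: the way the board is drawn out. The board lies on a floor 55 mm up (x=-73 to 30 mm) between side walls 12 mm higher, with 2.5 mm play each side. Keep the force between board and any part of the holder (added over all contacts) well under 18 N.
- hood (a point): Front lower edge of the holder's red hood (holder x=-57 mm, 65.5 mm up). It covers the board's rear 8 mm, 4.5 mm above the plate, so the board can be freed only tilted, not lifted level. The back wall is 4 mm behind the board.
- gate_foot (a point): Foot of the gate (holder x=49 mm, counter level): orange lip 4 mm thick (rear face 7 mm in front of the hook), two posts (outside to y=+-64 mm), steel guard bar 6 mm thick above the lip. From lip top to bar underside is 41.5 mm; hook and plate take 38 mm, leaving 3.5 mm of play. Lip and bar are one rigid, fixed frame whose height differs each time.
- gate_low (a point): Where the lip's top would be at the frame's lowest setting: 28 mm above the counter. NOT measured: the true height is 0 to 26 mm more (lip top 28 to 54 mm, bar underside 69.5 to 95.5 mm). Find it by feel, raising the handle end until the plate lightly touches the bar (then lower the hook 2 mm), or by sight.
- mat: Blue mat, 260 mm (x) by 170 mm (y), 4 mm thick, fixed on the counter; origin under its centre; +x points to its edge far from the robot.
- mat_top (a point): Centre of the mat's upper face.
- tin_mat: Aluminium tin, 38 mm across, 24 mm high, standing on a rear corner of the mat (x about -92 mm, y about 62 mm in the mat's frame); origin at the centre of its underside.
- tin_a: Aluminium tin, 54 mm across, 30 mm high, origin under its centre.
- tin_b: Aluminium tin, 54 mm across, 30 mm high, origin under its centre.
- jar_violet: Violet jar, black lid, 70 mm across, 62 mm high, origin under its centre.
- jar_mint: Mint green jar, black lid, 70 mm across, 62 mm high, origin under its centre.
- jar_red: Red jar, black lid, 70 mm across, 62 mm high, origin under its centre.
- bottle: Green bottle, black cap, 44 mm across, 110 mm high, origin under its centre.
There are look-alikes about, which are no part of the job. There is more than one size of the board; the one meant has the size given above. Leave any purple look-alike of the holder alone.

How it is judged (in metres and radians):
On the way, in this order (a step that is already met when the one before it is completed fails the run):
1. the hook is over and in front of the lip, the rear of the board still in the holder (x of hook in the frame of holder above 0.058 m and x of tail in the frame of holder below 0.04 m), for 0.02 s.
2. the whole board is out in front of the holder (x of tail in the frame of holder above 0.055 m), for 0.05 s.
At the end, for the whole second after the job is handed in: The board rests, colours up, on its hook and rear edge on the mat (both within 8 mm of the mat's face, lean under 0.42 rad), its origin within 30 mm of the mat's centre, its length within 0.5 rad (lean included) of the mat's, handle end towards the mat's far edge, released and still (horizontal distance between board and mat_top below 0.03 m and angle between board's own z axis and vertical below 0.42 rad and z of each of hook, tail in the frame of mat below 0.012 m and angle between the x axis of board and the x axis of mat, either way round below 0.5 rad and x of handle in the frame of mat above 0.03 m and linear speed of board below 0.02 m/s and angular speed of board below 0.1 rad/s); the robot touches nothing.
It fails at once if board forced in the holder: more than 18 N between board and holder (contact force between board and holder above 18 N).
It fails at once if board banged down on or pressed into the mat: more than 25 N (contact force between board and mat above 25 N).
It fails at once if a piece of stock moved by more than 15 mm (distance of any of tin_mat, tin_a, tin_b, jar_violet, jar_mint, jar_red, bottle from where it was at the start of the episode above 0.015 m).
It also fails if it takes over 72 s, if anything falls off the work surface, if the arm or the gripper's body presses on something with over 40 N, if the wrist force passes 120 N, or if a joint passes its speed limit or range.

## Robot

A 6-joint arm with a two-finger parallel gripper is mounted at the origin on the work surface. World frame = base frame: x ahead of the robot, y to its left, z up, the work surface at z = 0. Lengths are in m, angles in degrees, forces in N, time in s.
With the tool pointing down it reaches from about 0.375 to 0.9 m from the base axis. Payload 3.1 kg.
Tool frame: the origin (TCP) lies midway between the tips of the shut fingers; the grasp point (between the pads) lies 19 mm behind it; z points along the fingers, y is the direction in which the jaws open and shut (so a half turn about z gives the same grasp; the last joint's range is limited). The gripper opens to 87 mm and grips with 3 to 60 N. Pads are 19 mm wide; open, the fingers measure 117 mm over their backs; the gripper's body (75 mm by 190 mm) begins 51 mm behind the grasp point.
Start: joints at [-79.154, 30.224, 82.088, -0, 67.689, -10.227], TCP at [0.225, -0.583, 0.223] pointing down, gripper open.
Joint ranges: [-176.69, 176.69], [-43.24, 126.21], [12.49, 139.97], [-82, 262], [0, 151.66], [-163.58, 163.58]. Speed limits (degrees/s): [159.86, 159.86, 180, 180, 180, 180].

## Interface

Orientations are given as a 3x3 rotation matrix whose columns are the frame's x, y, z axes.
In Python, from rig import bot, capture, get_calibration gives the robot as it stands.
- The arm moves only by the tool play_rows, never from a script. Its arguments are lists of equal length, an entry for each row: "fingers": the closure in counts, from 0 (fully open) to 255 (shut); "linear": the shift along the tool's x, y, z in mm, a list of three; "rot": the turn, a rotation vector about the tool's x, y, z in degrees, a list of three. A call has 1 to 20 rows; each row is the pose to reach, as a shift and turn from the pose commanded when the call began, along the tool's axes at that moment; what a row does not reach only later rows make up. A row lasts 1/10 s, in which the tool goes at most 50 mm and 8.59 degrees, less where a joint would pass 70% of its speed; a pose out of reach is approached as far as the arm can. A call with a gripper value outside its range is refused whole. The fingers move at their own pace and stop on an object; the grip force is fixed at half the most. Time passes only in rows, so rows that repeat a pose let the fingers close. It gives the time, the measured TCP pose, the force and the opening at its end, in the units of the state.
- bot.read_state(): the state, without advancing time (a new reading comes with each control period).
- capture(name): name is "scene" or "top" or "wrist"; returns the picture (384x512x3 uint8, red, green, blue); there is no depth.
- get_calibration(name): a dict with "vfov" (degrees; the focal length in pixels is half the picture's height over the tangent of half this angle, whatever the lens; pixels are square), "cx", "cy" (the principal point, pixels), "camera_from_world" (4x4, takes a point from world to camera coordinates). Camera axes: x right, y down, z forward; pixel columns grow to the right and rows downward; lengths in m; the calibration is good to about 2 mm. A picture is of the moment at which its call begins: read the wrist's pose just before it. get_calibration takes no time and is no camera call; for the wrist camera it gives the pose at the moment of the call.
- bot.hand_in(): hands the job in, once; it reports no verdict.
The state is a dict: "time_s": time; "joint_positions": joint angles; "qvel": joint speeds; "tau": joint torques, N m; "position": TCP position; "tcp_rot": TCP orientation; "force": force on the tool from outside, world axes, zero at the start; "moment": the same for the moment, N m; "opening": opening from 0.0 (shut) to 1.0 (fully open).
Only numpy, scipy, OpenCV 4.12 (cv2) and the standard library are available. Lean on these libraries where they do the work, as an engineer would, in place of code of your own. Each camera call takes 0.05 s, during which the arm holds its last target.

## Working session

There is one attempt and no reset: what is moved stays moved. The work goes in short steps, Python scripts to look and compute and a tool call to move; the robot and the scene stay as the last step left them, time stands still between calls to the robot, and variables do not carry over. Pictures are saved under pics/ and viewed, and the job is handed in when it is done.

Besides the shell and the picture viewer there is one more tool, called in YAML: its name, and indented under it one key for each argument. play_rows: Moves the arm, as the interface text tells. Its arguments: {"type":"object","properties":{"fingers":{"type":"array"},"linear":{"type":"array"},"rot":{"type":"array"}},"required":["fingers","linear","rot"]}

```bash
ls; mkdir -p pics
python3 - <<'E'
from rig import bot,capture,get_calibration
import cv2
s=bot.read_state();print({k:s[k] for k in('time_s','position','tcp_rot','force','opening')})
for n in('scene','top','wrist'):
    c=get_calibration(n);print(n,c)
    im=capture(n);cv2.imwrite(f'pics/{n}0.png',im[:,:,::-1])
E
```

```text
pics
{'time_s': 0.0, 'position': array([ 0.22458398, -0.58244922,  0.22156774]), 'tcp_rot': array([[ 9.33128502e-01,  3.59542769e-01, -4.43273539e-04],
       [ 3.59542865e-01, -9.33126110e-01,  2.14250354e-03],
       [ 3.56691542e-04, -2.15860696e-03, -9.99997607e-01]]), 'force': array([ 0.16386863, -0.25862822,  0.11719175]), 'opening': 0.9980603361112403}
scene {'vfov': 42.90400342132723, 'cx': 251.6373601438566, 'cy': 188.1070057657314, 'camera_from_world': array([[-0.38799971,  0.92163523, -0.00668819,  0.22188028],
       [ 0.57569   ,  0.23668035, -0.78266432, -0.23962209],
       [-0.71974804, -0.30752385, -0.62240809,  1.66478532],
       [ 0.        ,  0.        ,  0.        ,  1.        ]])}
top {'vfov': 49.85859492381108, 'cx': 260.7444324680424, 'cy': 190.08419377509713, 'camera_from_world': array([[ 0.07991433, -0.99678131, -0.00638159, -0.0266443 ],
       [-0.97687292, -0.07704125, -0.19945914,  0.5310863 ],
       [ 0.1983255 ,  0.02217365, -0.97988536,  0.96960665],
       [ 0.        ,  0.        ,  0.        ,  1.        ]])}
wrist {'vfov': 62.42128908012409, 'cx': 257.4151045358472, 'cy': 192.11614196136162, 'camera_from_world': array([[ 0.3585995 , -0.93348364, -0.0038328 , -0.62351041],
       [-0.89267795, -0.34411893,  0.29104679, -0.03537616],
       [-0.27300636, -0.10094778, -0.95670114,  0.39226427],
       [ 0.        ,  0.        ,  0.        ,  1.        ]])}
```

View pics/scene0.png

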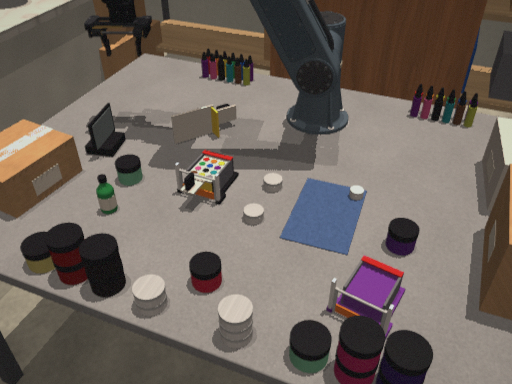

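View pics/top0.png

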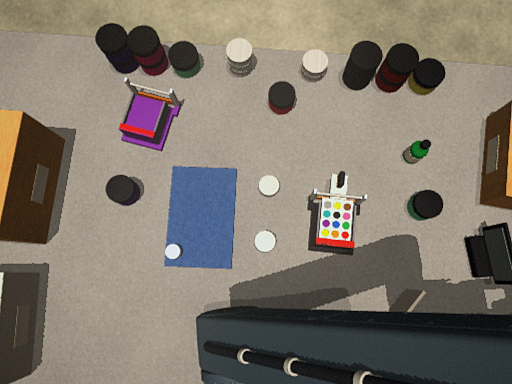

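View pics/wrist0.png

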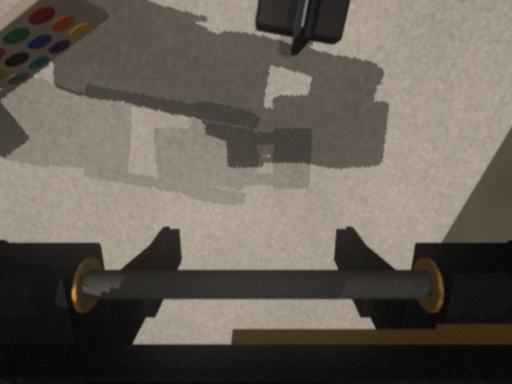

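Scene: holder with board in scene at (208,175), top (337,218). Mat at top (203,217), tin on mat (173,251). Lookalikes are the purple holder at top (150,115), and a second board lying at scene (207,122). I'll write helpers and take close crops.

```bash
cat > h.py <<'E'
import numpy as np,cv2
from rig import bot,capture,get_calibration
def ray(n,px,c=None):
    c=c or get_calibration(n);f=192/np.tan(np.radians(c['vfov']/2))
    M=c['camera_from_world'];R=M[:3,:3];o=-R.T@M[:3,3]
    d=R.T@np.array([(px[0]-c['cx'])/f,(px[1]-c['cy'])/f,1]);return o,d/np.linalg.norm(d)
def onz(n,px,z,c=None):
    o,d=ray(n,px,c);return o+d*(z-o[2])/d[2]
def tri(a,pa,b,pb,ca=None,cb=None):
    o1,d1=ray(a,pa,ca);o2,d2=ray(b,pb,cb)
    A=np.stack([d1,-d2],1);t=np.linalg.lstsq(A,o2-o1,rcond=None)[0]
    p,q=o1+t[0]*d1,o2+t[1]*d2;return (p+q)/2,np.linalg.norm(p-q)
def proj(n,P,c=None):
    c=c or get_calibration(n);f=192/np.tan(np.radians(c['vfov']/2))
    q=c['camera_from_world']@np.append(P,1);return np.array([c['cx']+f*q[0]/q[2],c['cy']+f*q[1]/q[2]])
E
python3 - <<'E'
from h import *
for n,(x0,x1,y0,y1) in {'scene':(160,260,90,215),'top':(290,390,160,260)}.items():
    im=cv2.imread(f'pics/{n}0.png')[y0:y1,x0:x1]
    cv2.imwrite(f'pics/{n}0c.png',cv2.resize(im,None,fx=5 if n=='scene' else 6,fy=5 if n=='scene' else 6,interpolation=cv2.INTER_CUBIC)[:600])
im=cv2.imread('pics/top0.png');hsv=cv2.cvtColor(im,cv2.COLOR_BGR2HSV)
b=cv2.inRange(hsv,(105,100,60),(120,255,255));b[:,:150]=0;b[:150]=0;b[280:]=0;b[:,250:]=0
k=max(cv2.findContours(b,0,2)[0],key=cv2.contourArea)
print(cv2.boundingRect(k))
P=np.array([onz('top',p[0],0.004)[:2] for p in k])
r=cv2.minAreaRect((P*1000).astype(np.float32));print(r,cv2.boxPoints(r))
E
```

```text
(165, 167, 72, 101)
((462.6077880859375, 164.08453369140625), (257.24029541015625, 167.85189819335938), 2.297008514404297) [[330.7273  242.78801]
 [337.4547   75.07098]
 [594.4883   85.38106]
 [587.76086 253.09808]]
```

View pics/scene0c.png

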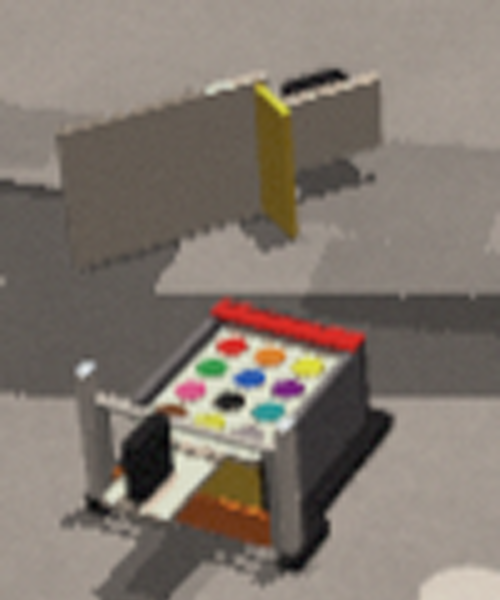

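View pics/top0c.png

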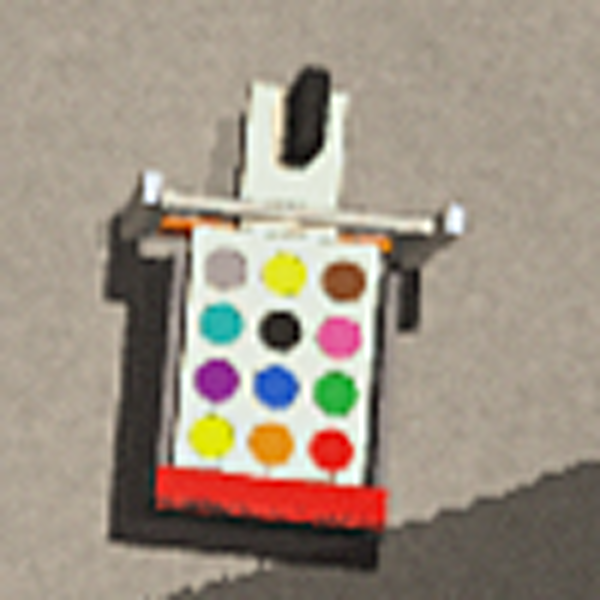

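Run:
```python
from h import *
f=lambda p:(np.array(p)+0.5)/6-0.5+np.array([290,160])
L=[(226,268),(221,323),(216,380),(211,437)];M=[(286,274),(280,331),(276,387),(271,443)];R=[(344,281),(339,337),(335,393),(331,450)]
Q=[[onz('top',f(p),0.061) for p in c] for c in(L,M,R)]
Q=np.array(Q);print(np.round(Q*1000))
d=Q[:,0]-Q[:,3];print(np.degrees(np.arctan2(d[:,1],d[:,0])))
d=Q[0]-Q[2];print(np.degrees(np.arctan2(-d[:,0],d[:,1])))
for p in[(152,178),(455,207),(315,70),(288,165),(176,462),(365,486)]: print(p,np.round(onz('top',f(p),0.09)*1000))
# white plate front corners
print(np.round([onz('top',f(p),.061)*1000 for p in[(253,85),(347,95)]]))
# bar: scene posts/bar ends
g=lambda p:(np.array(p)+0.5)/5-0.5+np.array([160,90])
# bar ends left (scene left post = ) and right
for a,b in [((97,398),(455,225)),((272,458),(165,200))]:
    print(tri('scene',g(a),'top',f(b)))
    print(tri('scene',g(a),'top',f((620-b[0] if 0 else b[0],b[1]))))
```

```text
[[[ 508. -149.   61.]
  [ 485. -148.   61.]
  [ 462. -147.   61.]
  [ 439. -146.   61.]]

 [[ 507. -173.   61.]
  [ 484. -172.   61.]
  [ 461. -171.   61.]
  [ 438. -170.   61.]]

 [[ 506. -197.   61.]
  [ 483. -196.   61.]
  [ 460. -195.   61.]
  [ 437. -195.   61.]]]
[-2.2357677  -2.50947749 -2.11511885]
[-1.87681207 -2.32710699 -1.74873847 -1.65939699]
(152, 178) [ 536. -114.   90.]
(455, 207) [ 534. -234.   90.]
(315, 70) [ 586. -177.   90.]
(288, 165) [ 546. -168.   90.]
(176, 462) [ 425. -129.   90.]
(365, 486) [ 421. -203.   90.]
[[ 585. -157.   61.]
 [ 584. -195.   61.]]
(array([ 0.52770111, -0.23345473,  0.077324  ]), np.float64(0.008144031252237727))
(array([ 0.52770111, -0.23345473,  0.077324  ]), np.float64(0.008144031252237727))
(array([ 0.53193126, -0.12228376,  0.07104263]), np.float64(0.0011102508069037555))
(array([ 0.53193126, -0.12228376,  0.07104263]), np.float64(0.0011102508069037555))
```

```bash
cat >> h.py <<'E'
def plan(target,Rt=None,verbose=True):
    s=bot.read_state();R=np.array(s['tcp_rot']);p=np.array(s['position'])
    lin=R.T@(np.array(target)-p)*1000
    rv=np.zeros(3)
    if Rt is not None:
        rv=np.degrees(cv2.Rodrigues(R.T@np.array(Rt))[0].ravel())
    print('t',round(s['time_s'],2),'lin',np.round(lin,1),'rot',np.round(rv,2),'F',np.round(s['force'],2),'M',np.round(s['moment'],3),'op',round(s['opening'],3));return lin,rv
def Rdown(yaw,pitch=0):
    # board yaw (deg), pitch = handle-up tilt (rad); returns tool R with tool x along board x
    y=np.radians(yaw);Rb=np.array([[np.cos(y),-np.sin(y),0],[np.sin(y),np.cos(y),0],[0,0,1]])
    c,s=np.cos(pitch),np.sin(pitch)
    Rp=np.array([[c,0,-s],[0,1,0],[s,0,c]])
    return Rb@Rp@np.diag([1,-1,-1.])
E
python3 - <<'E'
from h import *
M=get_calibration('wrist')['camera_from_world'];s=bot.read_state()
o=-M[:3,:3].T@M[:3,3];R=s['tcp_rot'];print('cam in tool',R.T@(o-s['position']),'axis',R.T@M[2,:3])
plan([0.567,-0.175,0.25],Rdown(-2.2))
E
```

```text
cam in tool [ 0.07957024  0.00041285 -0.16149612] axis [-0.29139157 -0.00211996  0.95660152]
t 0.15 lin [ 466.  -257.3  -27.6] rot [-0.1   0.   23.27] F [0.3  0.68 0.11] M [-0.031  0.052 -0.015] op 1.001
```

play_rows:
  fingers: [0,0,0,0,0,0,0,0,0,0,0,0,0,0,0]
  linear:
    - [40,-22,-2]
    - [80,-44,-5]
    - [120,-66,-7]
    - [160,-88,-9]
    - [200,-110,-12]
    - [240,-132,-14]
    - [280,-154,-17]
    - [320,-177,-19]
    - [360,-199,-21]
    - [400,-221,-24]
    - [440,-243,-26]
    - [466,-257,-28]
    - [466,-257,-28]
    - [466,-257,-28]
    - [466,-257,-28]
  rot:
    - [0,0,3]
    - [0,0,6]
    - [0,0,9]
    - [0,0,12]
    - [0,0,15]
    - [0,0,18]
    - [0,0,21]
    - [0,0,23.3]
    - [0,0,23.3]
    - [0,0,23.3]
    - [0,0,23.3]
    - [0,0,23.3]
    - [0,0,23.3]
    - [0,0,23.3]
    - [0,0,23.3]

```text
time_s: 1.65
position: [0.5663, -0.1764, 0.2502]
tcp_rot: [[0.999, -0.04, -0.001], [-0.04, -0.999, 0.0], [-0.001, -0.0, -1.0]]
force: [-0.9, 0.2, -0.1]
opening: 0.994
```

Run:
```python
from h import *
plan([0.567,-0.175,0.25],Rdown(-2.2))
im=capture('wrist');cv2.imwrite('pics/w1.png',cv2.resize(im[:,:,::-1],(800,600),interpolation=cv2.INTER_CUBIC))
np.save('w1.npy',im)
```

```text
t 1.65 lin [ 0.6 -1.4  0.2] rot [-0.    0.07 -0.07] F [-0.87  0.22 -0.12] M [0.002 0.01  0.008] op 0.994
```

View pics/w1.png

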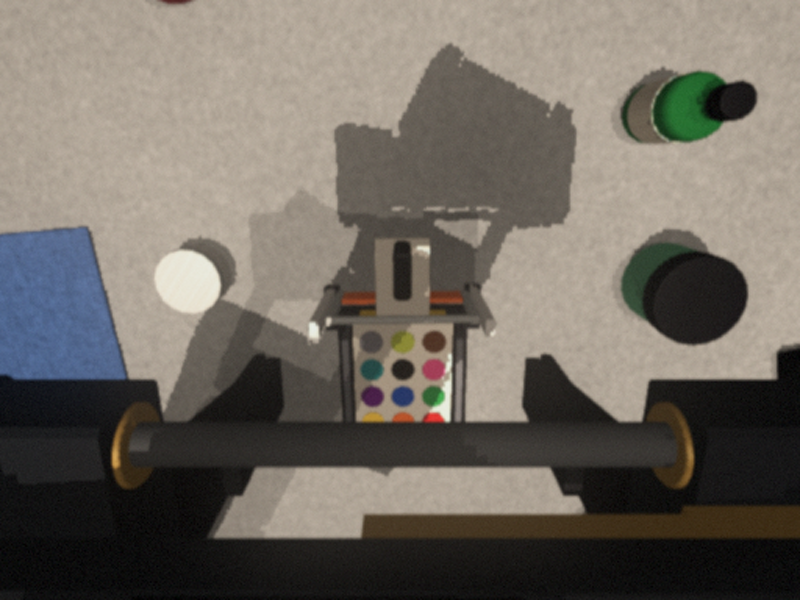

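Run:
```python
from h import *
im=np.load('w1.npy')[145:275,190:330,::-1]
im=np.clip(im.astype(float)*1.3,0,255).astype(np.uint8)
cv2.imwrite('pics/w1c.png',cv2.resize(im[:,:],None,fx=5.6,fy=5.6,interpolation=cv2.INTER_CUBIC)[:600])
```

```text
(no output)
```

View pics/w1c.png

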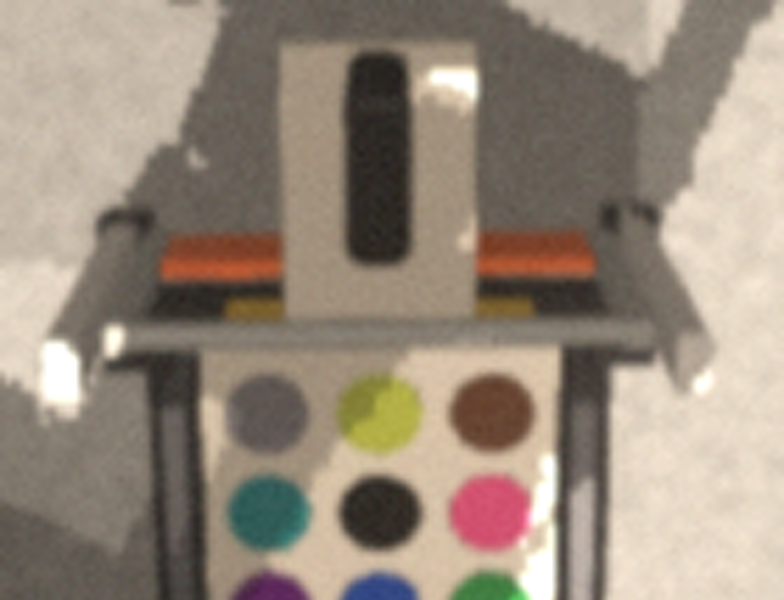

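Run:
```python
from h import *
f=lambda p:(np.array(p)+0.5)/5.6-0.5+np.array([190,145])
a=onz('wrist',f((281,42)),.061);b=onz('wrist',f((478,42)),.061);print('front corners',a,b,np.linalg.norm(a-b))
y=np.radians(-2.2);e=np.array([np.cos(y),np.sin(y),0]);n=np.array([-np.sin(y),np.cos(y),0])
O=(a+b)/2-e*.106;O[2]=0;print('origin',O)
# columns yaw: plate right neck edges
for r in (42,300):
  print([onz('wrist',f((c,r)),.061) for c in ((281 if r==42 else 284),478)])
D=np.array([[onz('wrist',f(p),.061) for p in r] for r in [[(268,412),(380,411),(491,411)],[(268,512),(380,512),(491,512)]]]);print(D)
h=(D[0]-D[1]);print(np.degrees(np.arctan2(h[:,1],h[:,0])));
d=D[:,0]-D[:,2];print(np.degrees(np.arctan2(-d[:,0],d[:,1])))
print('disc holder frame',[( (q-O)@e,(q-O)@n) for q in D.reshape(-1,3)])
def onx(p,xh):
    o,d=ray('wrist',f(p));t=(xh-(o-O)@e)/(d@e);return o+t*d
for nm,p,xh in[('lip rear top',(230,276),.047),('lip rear top R',(540,273),.047),('lip front top',(230,257),.051),('bar mid',(380,334),.049),('barmidL',(150,334),.049),('bar lo',(380,350),.049),('bar up',(380,318),.049)]:
    q=onx(p,xh);print(nm,np.round(q*1000,1),round(((q-O)@n)*1000,1))
# fin top rear corner at bottom (265) and front top
print('fin top', [( (q-O)@e,(q-O)@n) for q in [onz('wrist',f(p),.101) for p in [(378,262),(378,52),(346,200),(411,200)]]])
```

```text
front corners [ 0.58620992 -0.15783474  0.061     ] [ 0.58459799 -0.19699855  0.061     ] 0.03919697085004183
origin [ 0.47948209 -0.17334754  0.        ]
[array([ 0.58620992, -0.15783474,  0.061     ]), array([ 0.58459799, -0.19699855,  0.061     ])]
[array([ 0.53225585, -0.1553421 ,  0.061     ]), array([ 0.53060668, -0.19563827,  0.061     ])]
[[[ 0.50744826 -0.15052316  0.061     ]
  [ 0.50670696 -0.17426049  0.061     ]
  [ 0.50574741 -0.19776762  0.061     ]]

 [[ 0.48432556 -0.14913738  0.061     ]
  [ 0.48334195 -0.17329338  0.061     ]
  [ 0.48236732 -0.19722876  0.061     ]]]
[-3.4297337  -2.37019719 -1.32030984]
[-2.06182641 -2.33174012]
disc holder frame [(np.float64(0.02706938118950847), np.float64(0.023881113107022095)), (np.float64(0.027239847490663986), np.float64(0.00013282248475077115)), (np.float64(0.027183388869075), np.float64(-0.02339381250331012)), (np.float64(0.003910522781810696), np.float64(0.024378245752330777)), (np.float64(0.0038549349309955835), np.float64(0.00020228760378499872)), (np.float64(0.0037998547915050443), np.float64(-0.023752859566221404))]
lip rear top [ 527.8 -141.1   28. ] 34.1
lip rear top R [ 525.1 -211.4   26.3] -36.3
lip front top [ 531.8 -141.2   26.4] 34.1
bar mid [ 528.4 -175.2   73.9] 0.1
barmidL [ 530.2 -128.8   73.5] 46.4
bar lo [ 528.4 -175.2   83.4] 0.0
bar up [ 528.4 -175.2   63.8] 0.1
fin top [(np.float64(0.07240716129391006), np.float64(0.0003081015582229253)), (np.float64(0.11116037426457877), np.float64(0.00018018717085899771)), (np.float64(0.08415276537056439), np.float64(0.006062453966648001)), (np.float64(0.08412218936891291), np.float64(-0.005704382511387036))]
```

play_rows:
  fingers: [100,167,167,167,167,167,167,167,167]
  linear:
    - [0.5,0,40]
    - [1,0,80]
    - [1,0,115]
    - [1,0,140]
    - [1,0,160]
    - [1,0,173]
    - [1,0,181]
    - [1,0,181]
    - [1,0,181]
  rot:
    - [0,0,0]
    - [0,0,0]
    - [0,0,0]
    - [0,0,0]
    - [0,0,0]
    - [0,0,0]
    - [0,0,0]
    - [0,0,0]
    - [0,0,0]

```text
time_s: 2.6
position: [0.5687, -0.1764, 0.0703]
tcp_rot: [[0.999, -0.039, 0.001], [-0.039, -0.999, -0.001], [0.001, 0.001, -1.0]]
force: [0.2, -0.2, 1.1]
opening: 0.36
```

Run:
```python
from h import *
plan([0.5674,-0.1767,0.069],Rdown(-2.2))
im=capture('wrist');np.save('w2.npy',im);cv2.imwrite('pics/w2.png',cv2.resize(im[:,:,::-1],(800,600),interpolation=cv2.INTER_CUBIC))
```

```text
t 2.6 lin [-1.3  0.4  1.3] rot [ 0.04 -0.08 -0.05] F [ 0.2  -0.23  1.1 ] M [ 0.008  0.002 -0.085] op 0.36
```

View pics/w2.png

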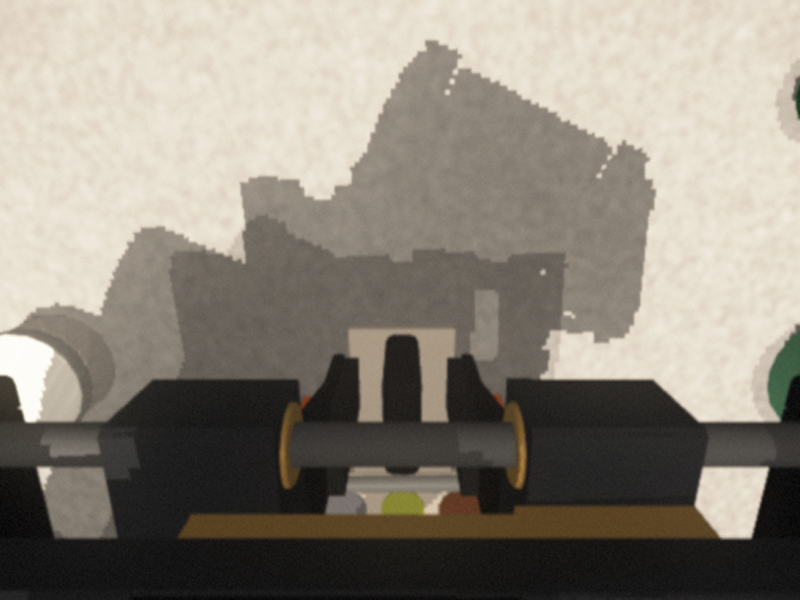

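The fin at column 402 is centred between the fingertips at 358 and 447, so I'll close.

play_rows:
  fingers: [190,205,215,225,255,255,255,255]
  linear:
    - [0,0,0]
    - [0,0,0]
    - [0,0,0]
    - [0,0,0]
    - [0,0,0]
    - [0,0,0]
    - [0,0,0]
    - [0,0,0]
  rot:
    - [0,0,0]
    - [0,0,0]
    - [0,0,0]
    - [0,0,0]
    - [0,0,0]
    - [0,0,0]
    - [0,0,0]
    - [0,0,0]

```text
time_s: 3.45
position: [0.5683, -0.1758, 0.0697]
tcp_rot: [[0.999, -0.039, 0.0], [-0.039, -0.999, -0.0], [0.0, 0.0, -1.0]]
force: [-0.2, 0.1, 2.4]
opening: 0.139
```

Run:
```python
from h import *
plan([0.5674,-0.1767,0.069],Rdown(-2.2))
```

```text
t 3.45 lin [-0.9  0.9  0.7] rot [ 0.   -0.02 -0.03] F [-0.21  0.07  2.39] M [ 0.026  0.081 -0.012] op 0.139
```

play_rows:
  fingers: [255,255,255,255,255,255,255,255,255,255]
  linear:
    - [0,0,-0.5]
    - [0,0,-1]
    - [0,0,-1.5]
    - [-0.1,0,-2.8]
    - [-0.3,0,-4.2]
    - [-0.4,0,-5.5]
    - [-0.6,0,-6.9]
    - [-0.8,0,-8.2]
    - [-0.8,0,-8.2]
    - [-0.8,0,-8.2]
  rot:
    - [0,0,0]
    - [0,0,0]
    - [0,0,0]
    - [0,0.5,0]
    - [0,1.0,0]
    - [0,1.5,0]
    - [0,2.0,0]
    - [0,2.5,0]
    - [0,2.5,0]
    - [0,2.5,0]

```text
time_s: 4.45
position: [0.5674, -0.1759, 0.0779]
tcp_rot: [[0.998, -0.039, 0.044], [-0.039, -0.999, -0.002], [0.044, 0.0, -0.999]]
force: [-0.1, 0.2, -0.8]
opening: 0.136
```

Run:
```python
from h import *
plan([0.5674,-0.1767,0.069],Rdown(-2.2))
im=capture('wrist');np.save('w3.npy',im);cv2.imwrite('pics/w3.png',cv2.resize(im[190:350,180:340,::-1],None,fx=3.75,fy=3.75,interpolation=cv2.INTER_CUBIC))
im=capture('scene');np.save('s3.npy',im);cv2.imwrite('pics/s3.png',cv2.resize(im[145:215,160:250,::-1],None,fx=8,fy=8,interpolation=cv2.INTER_CUBIC))
```

```text
t 4.45 lin [-0.3  0.8  8.9] rot [ 0.   -2.51 -0.03] F [-0.12  0.19 -0.78] M [ 0.069  0.005 -0.018] op 0.136
```

View pics/w3.png

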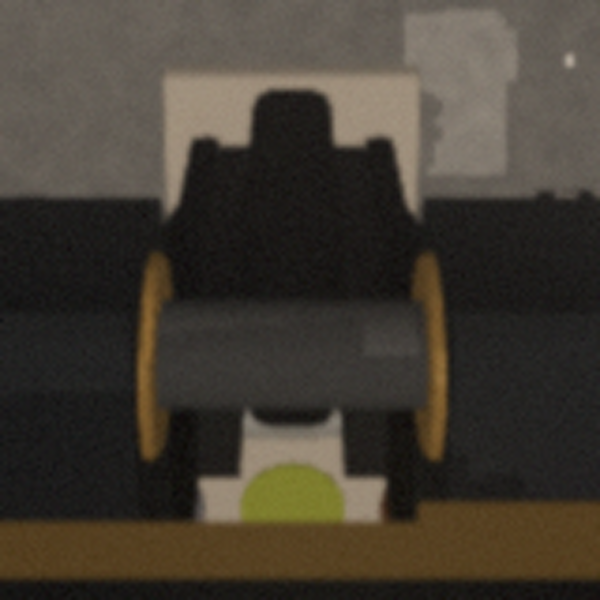

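View pics/s3.png

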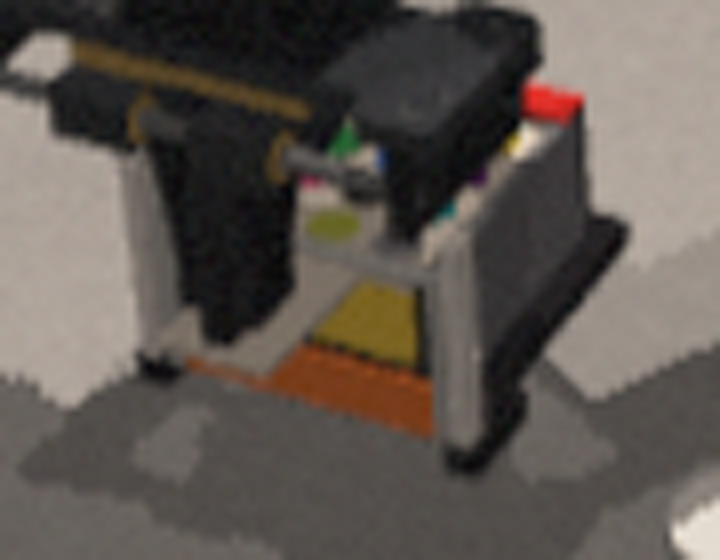

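play_rows:
  fingers: [255,255,255,255]
  linear:
    - [-0.1,0,-0.7]
    - [-0.1,0,-1.3]
    - [-0.1,0,-1.3]
    - [-0.1,0,-1.3]
  rot:
    - [0,0.25,0]
    - [0,0.5,0]
    - [0,0.5,0]
    - [0,0.5,0]

```text
time_s: 4.95
position: [0.5672, -0.1758, 0.0791]
tcp_rot: [[0.998, -0.039, 0.052], [-0.039, -0.999, -0.002], [0.052, 0.0, -0.999]]
force: [-0.5, 0.3, -0.2]
opening: 0.132
```

play_rows:
  fingers: [255,255,255,255]
  linear:
    - [0,0,-0.4]
    - [-0.1,0,-0.8]
    - [-0.1,0,-0.8]
    - [-0.1,0,-0.8]
  rot:
    - [0,0.15,0]
    - [0,0.3,0]
    - [0,0.3,0]
    - [0,0.3,0]

```text
time_s: 5.35
position: [0.567, -0.1758, 0.0799]
tcp_rot: [[0.998, -0.039, 0.058], [-0.039, -0.999, -0.002], [0.058, -0.0, -0.998]]
force: [-0.4, -0.7, -1.0]
opening: 0.134
```

Run:
```python
from h import *
plan([0.5674,-0.1767,0.069],Rdown(-2.2))
```

```text
t 5.35 lin [-0.2  0.9 10.9] rot [ 0.   -3.3  -0.03] F [-0.38 -0.74 -1.01] M [-0.004 -0.007  0.012] op 0.134
```

play_rows:
  fingers: [255,255,255]
  linear:
    - [0,0,-0.5]
    - [0,0,-0.5]
    - [0,0,-0.5]
  rot:
    - [0,0.2,0]
    - [0,0.2,0]
    - [0,0.2,0]

```text
time_s: 5.65
position: [0.567, -0.1758, 0.0803]
tcp_rot: [[0.997, -0.039, 0.061], [-0.039, -0.999, -0.002], [0.061, -0.0, -0.998]]
force: [0.2, 0.2, -0.8]
opening: 0.135
```

play_rows:
  fingers: [255,255,255]
  linear:
    - [0,0,-0.5]
    - [0,0,-0.5]
    - [0,0,-0.5]
  rot:
    - [0,0.2,0]
    - [0,0.2,0]
    - [0,0.2,0]

```text
time_s: 5.95
position: [0.567, -0.1758, 0.0809]
tcp_rot: [[0.997, -0.039, 0.065], [-0.039, -0.999, -0.003], [0.065, 0.0, -0.998]]
force: [0.0, -0.2, -0.6]
opening: 0.133
```

play_rows:
  fingers: [255,255,255]
  linear:
    - [-0.1,0,-0.5]
    - [-0.1,0,-0.5]
    - [-0.1,0,-0.5]
  rot:
    - [0,0.2,0]
    - [0,0.2,0]
    - [0,0.2,0]

```text
time_s: 6.25
position: [0.5668, -0.1758, 0.0814]
tcp_rot: [[0.997, -0.039, 0.068], [-0.039, -0.999, -0.003], [0.068, -0.0, -0.998]]
force: [-0.1, 0.4, -0.6]
opening: 0.137
```

play_rows:
  fingers: [255,255,255]
  linear:
    - [0,0,-0.5]
    - [0,0,-0.5]
    - [0,0,-0.5]
  rot:
    - [0,0.2,0]
    - [0,0.2,0]
    - [0,0.2,0]

```text
time_s: 6.55
position: [0.5668, -0.1758, 0.0819]
tcp_rot: [[0.997, -0.039, 0.071], [-0.039, -0.999, -0.003], [0.072, 0.0, -0.997]]
force: [0.7, 0.1, -0.7]
opening: 0.137
```

play_rows:
  fingers: [255,255,255]
  linear:
    - [-0.1,0,-0.5]
    - [-0.1,0,-0.5]
    - [-0.1,0,-0.5]
  rot:
    - [0,0.2,0]
    - [0,0.2,0]
    - [0,0.2,0]

```text
time_s: 6.85
position: [0.5667, -0.1758, 0.0823]
tcp_rot: [[0.996, -0.039, 0.075], [-0.039, -0.999, -0.003], [0.075, -0.0, -0.997]]
force: [-0.2, -0.0, -0.7]
opening: 0.136
```

play_rows:
  fingers: [255,255,255]
  linear:
    - [0,0,-0.5]
    - [0,0,-0.5]
    - [0,0,-0.5]
  rot:
    - [0,0.2,0]
    - [0,0.2,0]
    - [0,0.2,0]

```text
time_s: 7.15
position: [0.5667, -0.1758, 0.0828]
tcp_rot: [[0.996, -0.039, 0.078], [-0.039, -0.999, -0.003], [0.078, 0.0, -0.997]]
force: [0.4, -0.3, -0.3]
opening: 0.136
```

Run:
```python
from h import *
plan([0.5674,-0.1767,0.069],Rdown(-2.2))
im=capture('scene');np.save('s4.npy',im);cv2.imwrite('pics/s4.png',cv2.resize(im[145:215,160:250,::-1],None,fx=8,fy=8,interpolation=cv2.INTER_CUBIC))
```

```text
t 7.15 lin [-0.3  0.9 13.9] rot [ 0.   -4.5  -0.03] F [ 0.45 -0.34 -0.33] M [0.028 0.026 0.021] op 0.136
```

View pics/s4.png

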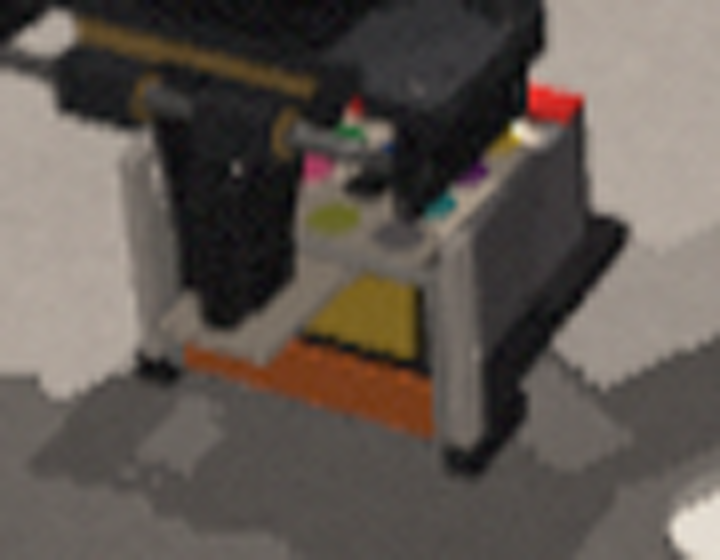

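play_rows:
  fingers: [255,255,255]
  linear:
    - [0,0,-0.5]
    - [0,0,-0.5]
    - [0,0,-0.5]
  rot:
    - [0,0.2,0]
    - [0,0.2,0]
    - [0,0.2,0]

```text
time_s: 7.5
position: [0.5666, -0.1758, 0.0833]
tcp_rot: [[0.996, -0.039, 0.082], [-0.039, -0.999, -0.003], [0.082, -0.0, -0.997]]
force: [1.0, -0.8, -0.4]
opening: 0.133
```

play_rows:
  fingers: [255,255,255]
  linear:
    - [-0.1,0,-0.5]
    - [-0.1,0,-0.5]
    - [-0.1,0,-0.5]
  rot:
    - [0,0.2,0]
    - [0,0.2,0]
    - [0,0.2,0]

```text
time_s: 7.8
position: [0.5665, -0.1758, 0.0838]
tcp_rot: [[0.996, -0.039, 0.085], [-0.039, -0.999, -0.003], [0.085, -0.0, -0.996]]
force: [0.5, 1.0, -1.3]
opening: 0.133
```

play_rows:
  fingers: [255,255,255]
  linear:
    - [0,0,-0.5]
    - [0,0,-0.5]
    - [0,0,-0.5]
  rot:
    - [0,0.2,0]
    - [0,0.2,0]
    - [0,0.2,0]

```text
time_s: 8.1
position: [0.5664, -0.1758, 0.0843]
tcp_rot: [[0.995, -0.039, 0.089], [-0.039, -0.999, -0.003], [0.089, -0.0, -0.996]]
force: [0.4, 0.2, -1.7]
opening: 0.14
```

Run:
```python
from h import *
plan([0.5674,-0.1767,0.069],Rdown(-2.2))
```

```text
t 8.1 lin [-0.4  0.9 15.4] rot [-0.   -5.1  -0.03] F [ 0.42  0.15 -1.74] M [0.052 0.058 0.02 ] op 0.14
```

play_rows:
  fingers: [255,255,255]
  linear:
    - [0,0,-0.5]
    - [0,0,-0.5]
    - [0,0,-0.5]
  rot:
    - [0,0.2,0]
    - [0,0.2,0]
    - [0,0.2,0]

```text
time_s: 8.4
position: [0.5664, -0.1758, 0.0848]
tcp_rot: [[0.995, -0.039, 0.092], [-0.039, -0.999, -0.004], [0.092, -0.0, -0.996]]
force: [0.6, 0.9, -0.2]
opening: 0.133
```

Run:
```python
from h import *
plan([0.5674,-0.1767,0.069],Rdown(-2.2))
```

```text
t 8.4 lin [-0.4  0.9 15.8] rot [-0.   -5.3  -0.03] F [ 0.55  0.85 -0.22] M [ 0.036 -0.047  0.066] op 0.133
```

play_rows:
  fingers: [255,255,255]
  linear:
    - [-0.1,0,-0.5]
    - [-0.1,0,-0.5]
    - [-0.1,0,-0.5]
  rot:
    - [0,0.2,0]
    - [0,0.2,0]
    - [0,0.2,0]

```text
time_s: 8.7
position: [0.5664, -0.1758, 0.0853]
tcp_rot: [[0.995, -0.039, 0.096], [-0.039, -0.999, -0.004], [0.096, 0.0, -0.995]]
force: [0.9, -0.0, -1.7]
opening: 0.132
```

play_rows:
  fingers: [255,255,255]
  linear:
    - [0,0,-0.5]
    - [0,0,-0.5]
    - [0,0,-0.5]
  rot:
    - [0,0.2,0]
    - [0,0.2,0]
    - [0,0.2,0]

```text
time_s: 9.0
position: [0.5662, -0.1758, 0.0855]
tcp_rot: [[0.994, -0.039, 0.099], [-0.039, -0.999, -0.004], [0.099, -0.0, -0.995]]
force: [1.4, -0.4, -6.5]
opening: 0.132
```

Run:
```python
from h import *
plan([0.5674,-0.1767,0.069],Rdown(-2.2))
```

```text
t 9.0 lin [-0.5  0.9 16.5] rot [-0.   -5.7  -0.03] F [ 1.38 -0.41 -6.51] M [-0.034 -0.35   0.056] op 0.132
```

Contact with the bar at about 5.6° (Fz -6.5). I'll back off 0.7°, then start forward.

play_rows:
  fingers: [255,255,255,255]
  linear:
    - [0.1,0,1]
    - [0.2,0,1.9]
    - [0.2,0,1.9]
    - [0.2,0,1.9]
  rot:
    - [0,-0.35,0]
    - [0,-0.7,0]
    - [0,-0.7,0]
    - [0,-0.7,0]

```text
time_s: 9.4
position: [0.5666, -0.1758, 0.0841]
tcp_rot: [[0.995, -0.039, 0.087], [-0.039, -0.999, -0.003], [0.087, 0.0, -0.996]]
force: [-1.3, 0.8, -0.8]
opening: 0.136
```

Run:
```python
from h import *
plan([0.5674,-0.1767,0.069],Rdown(-2.2))
im=capture('scene');np.save('s5.npy',im);cv2.imwrite('pics/s5.png',cv2.resize(im[145:215,160:250,::-1],None,fx=8,fy=8,interpolation=cv2.INTER_CUBIC))
```

```text
t 9.4 lin [-0.5  0.9 15.1] rot [ 0.   -5.   -0.02] F [-1.31  0.76 -0.8 ] M [ 0.038 -0.003 -0.004] op 0.136
```

View pics/s5.png

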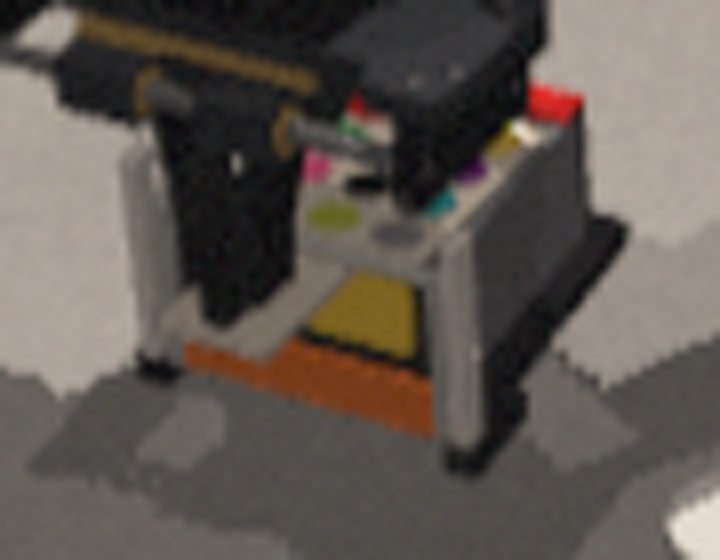

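play_rows:
  fingers: [255,255,255,255,255]
  linear:
    - [1.5,0,0.1]
    - [3,0,0.3]
    - [5,0,0.4]
    - [5,0,0.4]
    - [5,0,0.4]
  rot:
    - [0,0,0]
    - [0,0,0]
    - [0,0,0]
    - [0,0,0]
    - [0,0,0]

```text
time_s: 9.95
position: [0.5717, -0.1759, 0.0839]
tcp_rot: [[0.995, -0.039, 0.087], [-0.039, -0.999, -0.003], [0.087, -0.0, -0.996]]
force: [-0.5, -0.5, -0.9]
opening: 0.134
```

play_rows:
  fingers: [255,255,255]
  linear:
    - [1,0,0.1]
    - [1,0,0.1]
    - [1,0,0.1]
  rot:
    - [0,0,0]
    - [0,0,0]
    - [0,0,0]

```text
time_s: 10.25
position: [0.5726, -0.176, 0.0839]
tcp_rot: [[0.995, -0.039, 0.087], [-0.039, -0.999, -0.003], [0.087, -0.0, -0.996]]
force: [-0.7, -0.1, -0.4]
opening: 0.135
```

play_rows:
  fingers: [255,255,255]
  linear:
    - [0.8,0,0.1]
    - [0.8,0,0.1]
    - [0.8,0,0.1]
  rot:
    - [0,0,0]
    - [0,0,0]
    - [0,0,0]

```text
time_s: 10.55
position: [0.5734, -0.176, 0.0839]
tcp_rot: [[0.995, -0.039, 0.087], [-0.039, -0.999, -0.003], [0.087, -0.0, -0.996]]
force: [-0.8, -0.1, -1.2]
opening: 0.137
```

play_rows:
  fingers: [255,255,255]
  linear:
    - [0.8,0,0.1]
    - [0.8,0,0.1]
    - [0.8,0,0.1]
  rot:
    - [0,0,0]
    - [0,0,0]
    - [0,0,0]

```text
time_s: 10.85
position: [0.5743, -0.1761, 0.0839]
tcp_rot: [[0.995, -0.039, 0.087], [-0.039, -0.999, -0.003], [0.087, -0.0, -0.996]]
force: [-1.0, 0.5, -0.8]
opening: 0.136
```

play_rows:
  fingers: [255,255,255]
  linear:
    - [1,0,0.1]
    - [1,0,0.1]
    - [1,0,0.1]
  rot:
    - [0,0,0]
    - [0,0,0]
    - [0,0,0]

```text
time_s: 11.15
position: [0.5753, -0.1761, 0.0839]
tcp_rot: [[0.995, -0.039, 0.087], [-0.039, -0.999, -0.003], [0.087, 0.0, -0.996]]
force: [-0.2, 1.0, -1.3]
opening: 0.133
```

play_rows:
  fingers: [255,255,255]
  linear:
    - [1,0,0.1]
    - [1,0,0.1]
    - [1,0,0.1]
  rot:
    - [0,0,0]
    - [0,0,0]
    - [0,0,0]

```text
time_s: 11.45
position: [0.5763, -0.1762, 0.0839]
tcp_rot: [[0.995, -0.039, 0.087], [-0.039, -0.999, -0.003], [0.087, -0.0, -0.996]]
force: [-0.4, 0.1, -1.5]
opening: 0.132
```

play_rows:
  fingers: [255,255,255]
  linear:
    - [1,0,0.1]
    - [1,0,0.1]
    - [1,0,0.1]
  rot:
    - [0,0,0]
    - [0,0,0]
    - [0,0,0]

```text
time_s: 11.75
position: [0.5773, -0.1762, 0.0838]
tcp_rot: [[0.995, -0.039, 0.087], [-0.039, -0.999, -0.003], [0.087, -0.0, -0.996]]
force: [-0.1, 0.1, -1.6]
opening: 0.139
```

Run:
```python
from h import *
plan([0.5674,-0.1767,0.069],Rdown(-2.2))
im=capture('scene');np.save('s6.npy',im);cv2.imwrite('pics/s6.png',cv2.resize(im[145:215,160:250,::-1],None,fx=8,fy=8,interpolation=cv2.INTER_CUBIC))
```

```text
t 11.75 lin [-11.1   0.9  13.9] rot [ 0.   -5.   -0.03] F [-0.07  0.15 -1.62] M [ 0.021 -0.076 -0.023] op 0.139
```

View pics/s6.png

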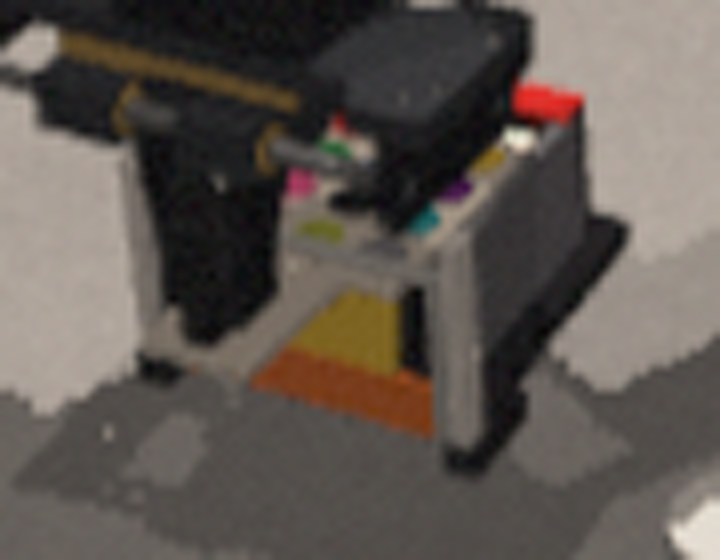

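play_rows:
  fingers: [255,255,255,255]
  linear:
    - [1,0,0.1]
    - [2,0,0.2]
    - [3,0,0.3]
    - [3,0,0.3]
  rot:
    - [0,0,0]
    - [0,0,0]
    - [0,0,0]
    - [0,0,0]

```text
time_s: 12.2
position: [0.5805, -0.1764, 0.0838]
tcp_rot: [[0.995, -0.039, 0.087], [-0.039, -0.999, -0.004], [0.087, 0.0, -0.996]]
force: [-0.9, -0.2, -0.5]
opening: 0.138
```

play_rows:
  fingers: [255,255,255,255,255]
  linear:
    - [1,0,0.1]
    - [2,0,0.2]
    - [3,0,0.3]
    - [4,0,0.3]
    - [4,0,0.3]
  rot:
    - [0,0,0]
    - [0,0,0]
    - [0,0,0]
    - [0,0,0]
    - [0,0,0]

```text
time_s: 12.7
position: [0.5845, -0.1765, 0.0839]
tcp_rot: [[0.995, -0.039, 0.087], [-0.039, -0.999, -0.004], [0.087, 0.0, -0.996]]
force: [-0.4, -0.2, -0.9]
opening: 0.135
```

play_rows:
  fingers: [255,255,255,255,255]
  linear:
    - [1,0,0.1]
    - [2,0,0.2]
    - [3,0,0.3]
    - [4,0,0.3]
    - [4,0,0.3]
  rot:
    - [0,0,0]
    - [0,0,0]
    - [0,0,0]
    - [0,0,0]
    - [0,0,0]

```text
time_s: 13.2
position: [0.5885, -0.1767, 0.0839]
tcp_rot: [[0.995, -0.039, 0.087], [-0.039, -0.999, -0.004], [0.087, 0.0, -0.996]]
force: [-0.5, 0.2, -0.8]
opening: 0.133
```

Run:
```python
from h import *
plan([0.5674,-0.1767,0.069],Rdown(-2.2))
im=capture('scene');np.save('s7.npy',im);cv2.imwrite('pics/s7.png',cv2.resize(im[145:215,160:250,::-1],None,fx=8,fy=8,interpolation=cv2.INTER_CUBIC))
```

```text
t 13.2 lin [-22.3   0.8  13. ] rot [ 0.01 -5.02 -0.02] F [-0.54  0.22 -0.77] M [0.037 0.046 0.004] op 0.133
```

View pics/s7.png

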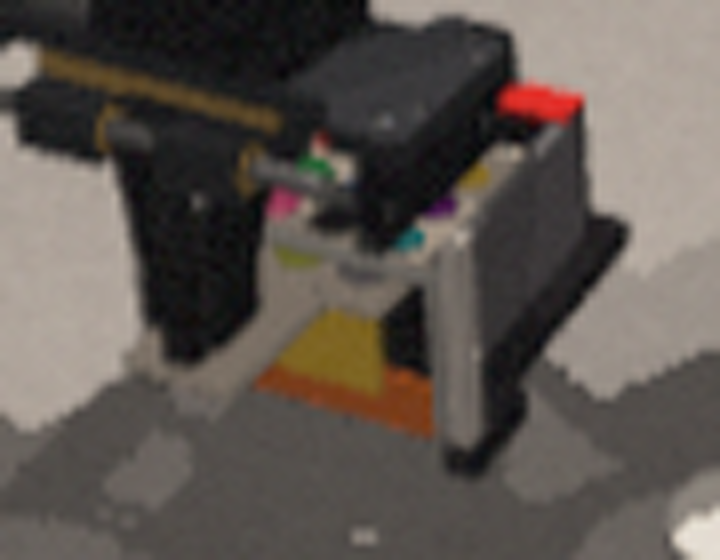

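Run:
```python
from h import *
for n,p,z in [('jar_red',(282,92),.062),('whitestack',(315,62),.06),('blackstack',(367,55),.12),('redstack',(403,58),.12),('tin_a',(269,186),.03),('tin_b',(265,241),.03),('tin_mat',(173,251),.024),('jar_violet',(122,190),.062)]: print(n,np.round(onz('top',p,z),3))
```

```text
jar_red [ 0.791 -0.019  0.062]
whitestack [ 0.883 -0.099  0.06 ]
blackstack [ 0.878 -0.221  0.12 ]
redstack [ 0.877 -0.309  0.12 ]
tin_a [ 0.548 -0.004  0.03 ]
tin_b [ 0.409 -0.005  0.03 ]
tin_mat [0.367 0.221 0.024]
jar_violet [0.503 0.356 0.062]
```

play_rows:
  fingers: [255,255,255,255,255,255,255,255,255]
  linear:
    - [2,0,0.2]
    - [4,0,0.3]
    - [7,0,0.6]
    - [10,0,0.9]
    - [14,0,1.2]
    - [18,0,1.6]
    - [22,0,1.9]
    - [24,0,2.1]
    - [24,0,2.1]
  rot:
    - [0,0,0]
    - [0,0,0]
    - [0,0,0]
    - [0,0,0]
    - [0,0,0]
    - [0,0,0]
    - [0,0,0]
    - [0,0,0]
    - [0,0,0]

```text
time_s: 14.15
position: [0.6128, -0.1776, 0.0839]
tcp_rot: [[0.995, -0.039, 0.087], [-0.038, -0.999, -0.004], [0.087, 0.0, -0.996]]
force: [-0.3, 0.2, -0.8]
opening: 0.135
```

Clear so far; continuing in stages.

play_rows:
  fingers: [255,255,255,255,255,255,255,255,255,255]
  linear:
    - [3,0,0.2]
    - [6,0,0.4]
    - [10,0,0.7]
    - [14,0,1]
    - [18,0,1.3]
    - [22,0,1.6]
    - [26,0,1.8]
    - [30,0,2]
    - [34,0,2.2]
    - [34,0,2.2]
  rot:
    - [0,0,0]
    - [0,0,0]
    - [0,0,0]
    - [0,0,0]
    - [0,0,0]
    - [0,0,0]
    - [0,0,0]
    - [0,0,0]
    - [0,0,0]
    - [0,0,0]

```text
time_s: 15.15
position: [0.6471, -0.179, 0.0848]
tcp_rot: [[0.995, -0.039, 0.088], [-0.039, -0.999, -0.004], [0.088, 0.0, -0.996]]
force: [-0.0, -0.4, -0.3]
opening: 0.136
```

Run:
```python
from h import *
plan([0.5674,-0.1767,0.069],Rdown(-2.2))
im=capture('scene');cv2.imwrite('pics/s8.png',cv2.resize(im[135:235,140:260,::-1],None,fx=6,fy=6,interpolation=cv2.INTER_CUBIC))
```

```text
t 15.15 lin [-80.9   0.8   8.7] rot [ 0.02 -5.05 -0.02] F [-0.01 -0.37 -0.29] M [-0.     0.018  0.033] op 0.136
```

View pics/s8.png

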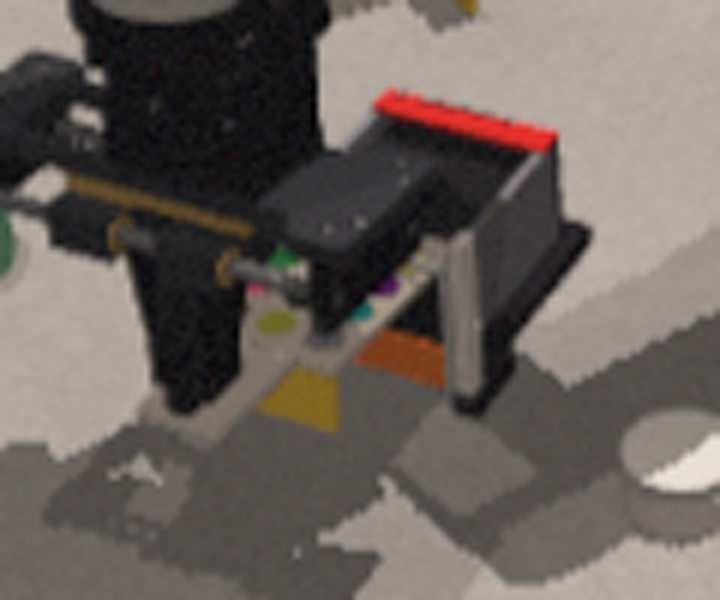

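play_rows:
  fingers: [255,255,255,255,255,255,255,255,255,255,255,255,255,255]
  linear:
    - [4,0,0.3]
    - [9,0,0.7]
    - [14,0,1.2]
    - [20,0,1.7]
    - [26,0,2.2]
    - [32,0,2.8]
    - [38,0,3.3]
    - [44,0,3.8]
    - [50,0,4.3]
    - [56,0,4.8]
    - [62,0,5.4]
    - [68,0,5.9]
    - [72,0,6.2]
    - [72,0,6.2]
  rot:
    - [0,0,0]
    - [0,0,0]
    - [0,0,0]
    - [0,0,0]
    - [0,0,0]
    - [0,0,0]
    - [0,0,0]
    - [0,0,0]
    - [0,0,0]
    - [0,0,0]
    - [0,0,0]
    - [0,0,0]
    - [0,0,0]
    - [0,0,0]

```text
time_s: 16.6
position: [0.7193, -0.1818, 0.0848]
tcp_rot: [[0.995, -0.039, 0.088], [-0.038, -0.999, -0.004], [0.088, 0.0, -0.996]]
force: [0.5, -0.8, -1.2]
opening: 0.136
```

Run:
```python
from h import *
plan([0.5674,-0.1767,0.069],Rdown(-2.2))
im=capture('scene');cv2.imwrite('pics/s9.png',cv2.resize(im[105:255,110:290,::-1],None,fx=4,fy=4,interpolation=cv2.INTER_CUBIC))
im=capture('top');cv2.imwrite('pics/t9.png',im[:,:,::-1])
```

```text
t 16.6 lin [-152.7    0.8    2.4] rot [ 0.01 -5.04 -0.01] F [ 0.45 -0.75 -1.22] M [ 0.051  0.051 -0.013] op 0.136
```

View pics/s9.png

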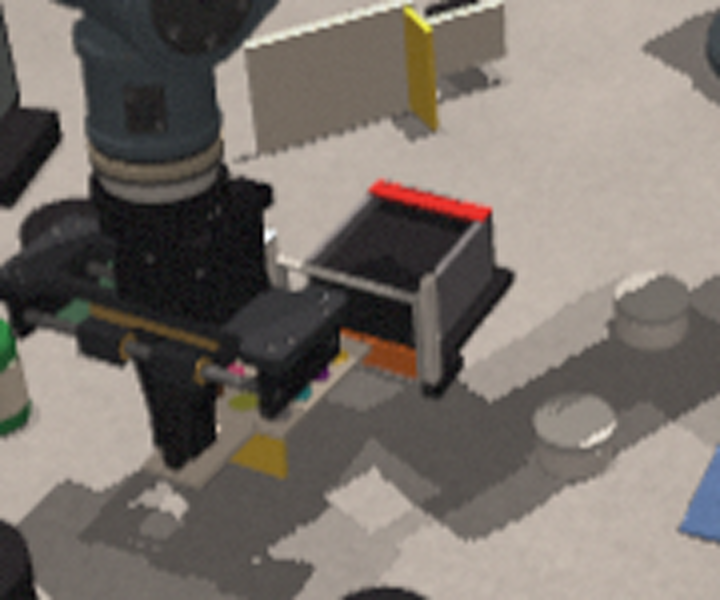

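View pics/t9.png

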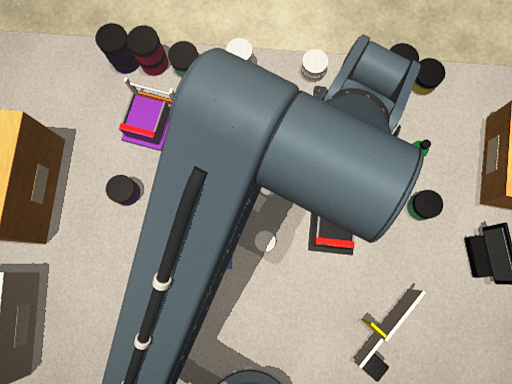

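The board is fully out (tail at about holder x=+87 mm). Now lift, then transfer.

```bash
cat >> h.py <<'E'
def place(dz,yaw=2.3,pitch=.31,O=(.4626,.1641,.024)):
    Rt=Rdown(yaw,pitch);Rb=Rt@np.diag([1,-1,-1.])
    return np.array(O)+[0,0,dz]+Rb@np.array([.0889,0,.0147]),Rt
E
python3 - <<'E'
from h import *
plan([.70,-.181,.215])
p,R=place(.06);print(p);plan(p,R)
E
```

```text
t 16.7 lin [-7.100e+00  1.000e-01 -1.315e+02] rot [0. 0. 0.] F [ 0.79 -0.28 -0.48] M [ 0.017  0.059 -0.038] op 0.138
[0.5427135  0.16731769 0.12511902]
t 16.7 lin [-184.9 -341.8  -56.7] rot [ 0.88 12.78 -4.44] F [ 0.79 -0.28 -0.48] M [ 0.017  0.059 -0.038] op 0.138
```

play_rows:
  fingers: [255,255,255,255,255,255,255,255,255,255,255,255,255,255,255,255,255,255,255,255]
  linear:
    - [0,0,-10]
    - [-1,0,-30]
    - [-3,0,-60]
    - [-5,0,-90]
    - [-6,0,-115]
    - [-7,0,-131]
    - [-13,-12,-132]
    - [-23,-32,-133]
    - [-38,-62,-134]
    - [-54,-94,-135]
    - [-70,-127,-136]
    - [-86,-160,-138]
    - [-102,-192,-139]
    - [-118,-224,-140]
    - [-134,-256,-142]
    - [-150,-288,-144]
    - [-163,-314,-145]
    - [-172,-332,-146]
    - [-177,-342,-146]
    - [-177,-342,-146]
  rot:
    - [0,0,0]
    - [0,0,0]
    - [0,0,0]
    - [0,0,0]
    - [0,0,0]
    - [0,0,0]
    - [0,1,0]
    - [0.1,2,-0.5]
    - [0.2,3,-1]
    - [0.3,4,-1.5]
    - [0.4,5,-2]
    - [0.4,6,-2.5]
    - [0.5,7,-3]
    - [0.6,8,-3.3]
    - [0.7,9,-3.6]
    - [0.8,10,-4]
    - [0.8,11,-4.2]
    - [0.9,12,-4.4]
    - [0.9,12.8,-4.4]
    - [0.9,12.8,-4.4]

```text
time_s: 18.7
position: [0.5409, 0.1687, 0.2146]
tcp_rot: [[0.952, 0.042, 0.304], [0.04, -0.999, 0.013], [0.304, -0.0, -0.953]]
force: [-0.4, -0.3, -1.4]
opening: 0.132
```

Run:
```python
from h import *
p,R=place(.03);print(p);plan(p,R)
im=capture('top');cv2.imwrite('pics/t10.png',im[:,:,::-1])
im=capture('scene');cv2.imwrite('pics/s10.png',im[:,:,::-1])
p,R=place(.03);plan(p,R)
```

```text
[0.5427135  0.16731769 0.09511902]
t 18.7 lin [-34.6   1.4 114.4] rot [-0.04  0.07  0.1 ] F [-0.36 -0.3  -1.42] M [-0.01   0.258  0.007] op 0.132
t 18.8 lin [-36.9  -0.  114.1] rot [ 0.01 -0.05 -0.01] F [-0.93 -0.39 -0.38] M [ 0.035  0.176 -0.019] op 0.133
```

View pics/s10.png

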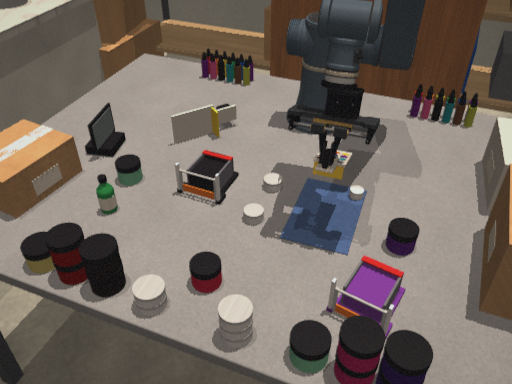

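Board is held over the mat in the picture (about (335,160), with parallax) and the tins haven't moved. Lower to 30 mm above rest.

play_rows:
  fingers: [255,255,255,255,255,255,255,255]
  linear:
    - [-6,0,18]
    - [-12,0,38]
    - [-20,0,60]
    - [-27,0,82]
    - [-33,0,100]
    - [-37,0,114]
    - [-37,0,114]
    - [-37,0,114]
  rot:
    - [0,0,0]
    - [0,0,0]
    - [0,0,0]
    - [0,0,0]
    - [0,0,0]
    - [0,0,0]
    - [0,0,0]
    - [0,0,0]

```text
time_s: 19.6
position: [0.5435, 0.1667, 0.095]
tcp_rot: [[0.951, 0.038, 0.306], [0.036, -0.999, 0.012], [0.306, -0.0, -0.952]]
force: [-1.0, -0.4, -1.0]
opening: 0.137
```

Run:
```python
from h import *
im=capture('scene');cv2.imwrite('pics/s11.png',cv2.resize(im[110:260,270:420,::-1],None,fx=4,fy=4,interpolation=cv2.INTER_CUBIC))
p,R=place(.005);plan(p,R)
M=get_calibration('wrist');im=capture('wrist');cv2.imwrite('pics/w11.png',im[:,:,::-1])
```

```text
t 19.65 lin [-8.8 -0.5 23.9] rot [ 0.02 -0.13 -0.1 ] F [-0.5  -0.03 -0.61] M [ 0.02   0.223 -0.001] op 0.136
```

View pics/s11.png

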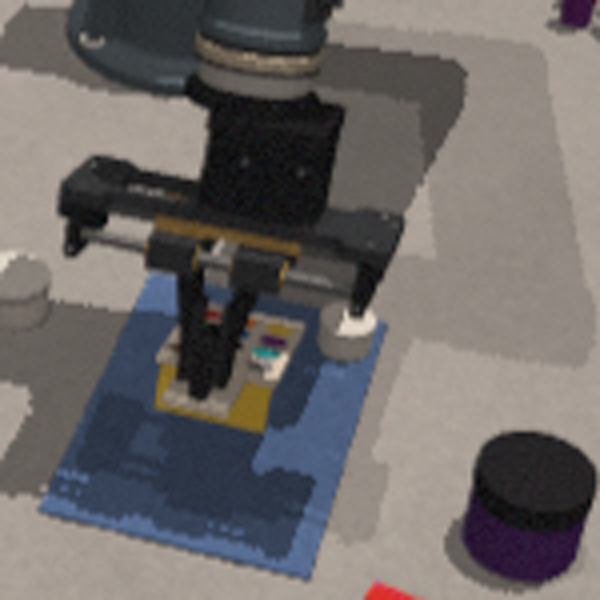

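View pics/w11.png

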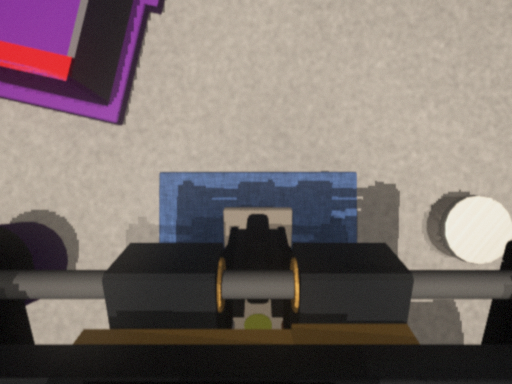

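play_rows:
  fingers: [255,255,255,255,255,255,255,255]
  linear:
    - [-2,0,5]
    - [-4,-0.2,10]
    - [-6,-0.4,15]
    - [-7.5,-0.5,19]
    - [-8.4,-0.5,22]
    - [-8.8,-0.5,24]
    - [-8.8,-0.5,24]
    - [-8.8,-0.5,24]
  rot:
    - [0,0,0]
    - [0,0,0]
    - [0,0,0]
    - [0,0,0]
    - [0,0,0]
    - [0,0,0]
    - [0,0,0]
    - [0,0,0]

```text
time_s: 20.5
position: [0.5416, 0.1679, 0.0694]
tcp_rot: [[0.951, 0.039, 0.306], [0.037, -0.999, 0.012], [0.306, -0.0, -0.952]]
force: [-1.2, 0.1, -0.8]
opening: 0.136
```

play_rows:
  fingers: [255,255,255,255]
  linear:
    - [-0.3,0,1]
    - [-0.6,0,1.9]
    - [-0.6,0,1.9]
    - [-0.6,0,1.9]
  rot:
    - [0,0,0]
    - [0,0,0]
    - [0,0,0]
    - [0,0,0]

```text
time_s: 20.9
position: [0.5416, 0.1679, 0.0675]
tcp_rot: [[0.951, 0.039, 0.306], [0.037, -0.999, 0.012], [0.306, -0.0, -0.952]]
force: [0.0, -0.7, -2.3]
opening: 0.133
```

play_rows:
  fingers: [255,255,255,255]
  linear:
    - [-0.3,0,1]
    - [-0.3,0,1]
    - [-0.3,0,1]
    - [-0.3,0,1]
  rot:
    - [0,0,0]
    - [0,0,0]
    - [0,0,0]
    - [0,0,0]

```text
time_s: 21.3
position: [0.5416, 0.1679, 0.0664]
tcp_rot: [[0.951, 0.039, 0.306], [0.037, -0.999, 0.012], [0.306, -0.0, -0.952]]
force: [0.3, 0.6, -1.3]
opening: 0.139
```

Run:
```python
from h import *
p,R=place(.0);plan(p,R)
```

```text
t 21.3 lin [0.7 0.6 1.5] rot [ 0.   -0.05 -0.05] F [ 0.34  0.62 -1.27] M [ 0.036  0.213 -0.014] op 0.139
```

play_rows:
  fingers: [255,255,255]
  linear:
    - [-0.2,0,0.7]
    - [-0.2,0,0.7]
    - [-0.2,0,0.7]
  rot:
    - [0,0,0]
    - [0,0,0]
    - [0,0,0]

```text
time_s: 21.6
position: [0.5416, 0.1679, 0.0656]
tcp_rot: [[0.951, 0.039, 0.305], [0.037, -0.999, 0.012], [0.306, -0.0, -0.952]]
force: [0.4, 0.7, -1.7]
opening: 0.135
```

play_rows:
  fingers: [255,255,255]
  linear:
    - [-0.2,0,0.5]
    - [-0.2,0,0.5]
    - [-0.2,0,0.5]
  rot:
    - [0,0,0]
    - [0,0,0]
    - [0,0,0]

```text
time_s: 21.9
position: [0.5415, 0.1679, 0.0651]
tcp_rot: [[0.951, 0.039, 0.306], [0.037, -0.999, 0.012], [0.306, -0.0, -0.952]]
force: [0.4, 0.1, -1.2]
opening: 0.132
```

play_rows:
  fingers: [255,255,255]
  linear:
    - [-0.2,0,0.5]
    - [-0.2,0,0.5]
    - [-0.2,0,0.5]
  rot:
    - [0,0,0]
    - [0,0,0]
    - [0,0,0]

```text
time_s: 22.2
position: [0.5417, 0.1679, 0.0647]
tcp_rot: [[0.951, 0.039, 0.306], [0.037, -0.999, 0.012], [0.306, -0.0, -0.952]]
force: [-0.1, 0.5, 0.1]
opening: 0.135
```

Run:
```python
from h import *
p,R=place(.0);plan(p,R)
```

```text
t 22.2 lin [ 1.1  0.6 -0.1] rot [-0.   -0.07 -0.05] F [-0.09  0.47  0.07] M [-0.007  0.245 -0.03 ] op 0.135
```

play_rows:
  fingers: [255,255,255]
  linear:
    - [-0.1,0,0.4]
    - [-0.1,0,0.4]
    - [-0.1,0,0.4]
  rot:
    - [0,0,0]
    - [0,0,0]
    - [0,0,0]

```text
time_s: 22.5
position: [0.5419, 0.1679, 0.0644]
tcp_rot: [[0.951, 0.039, 0.306], [0.037, -0.999, 0.012], [0.306, -0.0, -0.952]]
force: [1.4, 0.1, 2.4]
opening: 0.134
```

Run:
```python
from h import *
p,R=place(.0);plan(p,R)
im=capture('scene');cv2.imwrite('pics/s12.png',cv2.resize(im[140:250,280:390,::-1],None,fx=5,fy=5,interpolation=cv2.INTER_CUBIC))
```

```text
t 22.5 lin [ 1.   0.6 -0.5] rot [-0.   -0.08 -0.05] F [1.38 0.13 2.4 ] M [-0.002  0.249  0.017] op 0.134
```

View pics/s12.png

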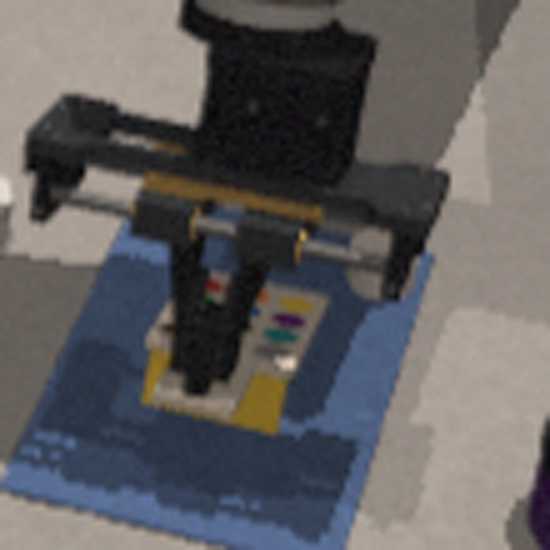

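Touched down at about 3.5 N. Release.

play_rows:
  fingers: [210,200,180,167,167,167,167,167,167,167,167,167,167,167]
  linear:
    - [0,0,0]
    - [0,0,0]
    - [0,0,0]
    - [0,0,0]
    - [0,0,0]
    - [0,0,-3]
    - [0,0,-8]
    - [0,0,-16]
    - [0,0,-28]
    - [0,0,-42]
    - [0,0,-60]
    - [0,0,-80]
    - [0,0,-100]
    - [0,0,-100]
  rot:
    - [0,0,0]
    - [0,0,0]
    - [0,0,0]
    - [0,0,0]
    - [0,0,0]
    - [0,0,0]
    - [0,0,0]
    - [0,0,0]
    - [0,0,0]
    - [0,0,0]
    - [0,0,0]
    - [0,0,0]
    - [0,0,0]
    - [0,0,0]

```text
time_s: 23.95
position: [0.5116, 0.167, 0.1628]
tcp_rot: [[0.95, 0.04, 0.311], [0.038, -0.999, 0.013], [0.311, -0.001, -0.95]]
force: [0.9, 0.4, -0.0]
opening: 0.343
```

play_rows:
  fingers: [167,167,167,167,167,167,167,167]
  linear:
    - [0,20,-15]
    - [0,50,-30]
    - [0,90,-45]
    - [0,130,-60]
    - [0,170,-70]
    - [0,210,-80]
    - [0,230,-80]
    - [0,230,-80]
  rot:
    - [0,0,0]
    - [0,0,0]
    - [0,0,0]
    - [0,0,0]
    - [0,0,0]
    - [0,0,0]
    - [0,0,0]
    - [0,0,0]

```text
time_s: 24.75
position: [0.4964, -0.0672, 0.2361]
tcp_rot: [[0.951, 0.035, 0.308], [0.033, -0.999, 0.01], [0.308, 0.001, -0.951]]
force: [0.1, 0.6, 0.3]
opening: 0.343
```

Run:
```python
from h import *
plan([0,0,0])
im=capture('scene');np.save('s13.npy',im);cv2.imwrite('pics/s13.png',cv2.resize(im[140:250,250:400,::-1],None,fx=5,fy=5,interpolation=cv2.INTER_CUBIC))
im=capture('top');np.save('t13.npy',im);cv2.imwrite('pics/t13.png',im[:,:,::-1])
```

```text
t 24.75 lin [-542.4  -84.6   72.6] rot [0. 0. 0.] F [0.05 0.56 0.34] M [ 0.058  0.218 -0.022] op 0.343
```

View pics/s13.png

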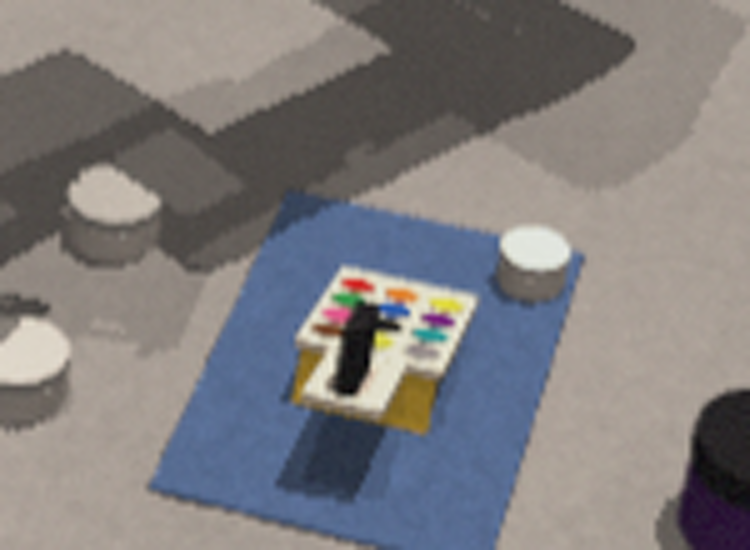

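View pics/t13.png

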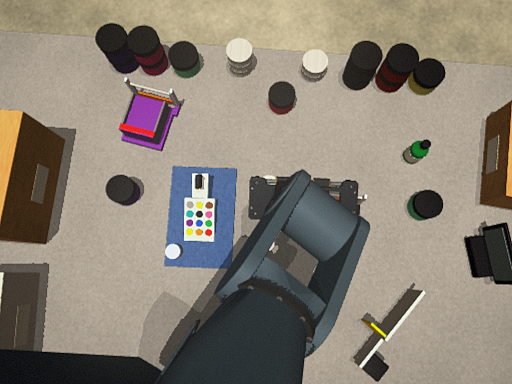

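Run:
```python
from h import *
im=np.load('t13.npy');hsv=cv2.cvtColor(im,cv2.COLOR_RGB2HSV)
c=im[160:260,160:245];cv2.imwrite('pics/t13c.png',cv2.resize(c[:,:,::-1],None,fx=6,fy=6,interpolation=cv2.INTER_CUBIC))
m=cv2.inRange(hsv,(0,0,170),(180,60,255));m[:,:177]=0;m[:168]=0;m[:,225:]=0;m[245:]=0
ys,xs=np.nonzero(m);yb=ys.max();print(yb,xs[ys>=yb-1].min(),xs[ys>=yb-1].max(),ys.min(),xs[ys<=ys.min()+2])
b=[onz('top',(x,yb+.5),.0097) for x in (xs[ys>=yb-2].min()-.5,xs[ys>=yb-2].max()+.5)];print(b)
y=np.radians(2.3);mid=(b[0]+b[1])/2
org=mid[:2]+(.065*np.cos(.31)+.002)*np.array([np.cos(y),np.sin(y)]);print('origin',org,'off',org-[.4626,.1641])
fx=xs[ys<=ys.min()+2].mean();print('front',onz('top',(fx,ys.min()),.062))
a=cv2.imread('pics/top0.png').astype(int);d=np.abs(a-im[:,:,::-1]).sum(2)
for n,(u,v) in dict(tinmat=(173,251),jv=(122,190),jm=(425,204),jr=(281,97),bot=(417,151)).items(): print(n,(d[v-12:v+12,u-12:u+12]>60).mean())
a=cv2.imread('pics/scene0.png').astype(int);d=np.abs(a-np.load('s13.npy')[:,:,::-1]).sum(2)
for n,(u,v) in dict(tina=(254,213),tinb=(273,182),tinmat=(357,192)).items(): print(n,(d[v-9:v+9,u-9:u+9]>60).mean())
```

```text
241 184 213 173 [192 193 194 195 196 202 203 204 205 206 207 192 193 194 195 196 197 202
 203 204 205 206 207 192 193 194 202 203 204 205 206 207]
[array([0.39305064, 0.20029375, 0.0097    ]), array([0.3990686 , 0.12476432, 0.0097    ])]
origin [0.45990982 0.16509352] off [-0.00269018  0.00099352]
front [0.56100974 0.16913332 0.062     ]
tinmat 0.003472222222222222
jv 0.0
jm 0.0
jr 0.0
bot 0.0
tina 0.11419753086419752
tinb 0.22530864197530864
tinmat 0.0
```

View pics/t13c.png

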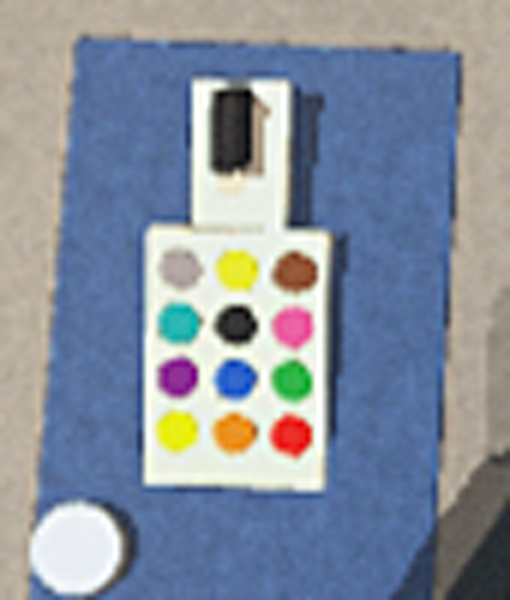

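The board lies centred on the mat, colours up, about 3 mm off centre, with the handle at the far end. Handing in.

Run:
```python
from rig import bot
print(bot.hand_in(), bot.read_state()['time_s'])
```

```text
the job is handed in; nothing more can be done
the job is handed in; nothing more can be done
```

The board is out of the holder and lying on the mat, and I handed the job in at about 25 s; no verdict comes back.

**What I did:**
- I gripped the fin and tilted the handle end up in small steps. At about 5.7° the plate touched the bar, the force reading going from -0.8 to -6.5 N vertically.
- I backed off 0.7° and drew the board straight forwards, with readings staying at about 1.6 N or less.
- On the mat I lowered it at its rest lean until it touched at about 3.5 N, then released it and moved the arm away.

**Last checks:**
- **Placement:** the top view puts the board's origin about 3 mm from the mat's centre. It lies lengthwise along the mat, colours up, handle at the far edge, resting on its hook and rear edge.
- **Stock:** the pictures show no change at the tin on the mat, the three jars or the bottle.
- **Disagreement:** tin_a and tin_b came out 11% and 23% changed in the before-and-after comparison. They look to be in place and the board was carried high above them, so I put this down to the arm's shadow.
- **Sight against feel:** sight put the lip top at about 28–29 mm. The touch on the bar put it at about 32 mm, and I went by the touch.

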